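Close the sweets carrier and put it on the tea shelf

TASK

Put the handled lid on the open sweets box and press down each of the four hinged tabs round its rim until it snaps home. Then carry the box by the lid's handle and set it down gently, upright and squarely in the middle of the bare cedar board on top of the black tea shelf, letting go only once it stands there. Leave the kettle, the bowl and the tea caddy where they are.

Things in the scene. Friction and masses are not known exactly. Their poses are not given: they have to be found in the camera images.
- box: open sweets box, stone-coloured plastic, six sweets inside, loose, about 0.5 kg; 140 x 100 mm outside (x, y), 70 mm high, walls 3 mm, so its mouth is 134 x 94 mm; a flange 8 mm wide and 8 mm high runs round the outside of the rim (156 x 116 mm over it). Origin: centre of its underside, on the table; z up, x along its long side
- box_rim (a point): centre of the box's mouth, in the plane of the rim's top edge, 70 mm above the box's underside; moves with the box
- lid: lid, grey-brown plastic, 0.26 kg, at first right way up on the table. Plate 156 x 116 x 6 mm (x, y, z), arch handle on top, below it a plug skirt 129 x 89 x 8 mm with tapered foot that drops into the box's mouth. Origin: centre of the plate's underside, which rests on the rim when the lid is on (lid origin = box_rim). x along its long side, z up; fits either way round
- lid_handle (a point): middle of the lid's handle bar, 37 mm above the plate's underside: a straight bar along the lid's x, 96 mm long, 12 mm wide (y), 10 mm high, top at 42 mm; 26 mm free between bar and plate, 76 mm between its two posts. Once all tabs are home their catches hook under the box's flange with 2.5 mm of play and the box can be carried by it
- tab0 (a joint): angle of the tab on the lid's +x short side, a flap 50 mm wide, 4 mm thick, reaching 32 mm out from its hinge line, which runs parallel to the lid's edge 83 mm from the lid's centre and 3 mm above the plate's underside. 0: open, sticking out and 20 deg above level; grows as its free edge is pressed down; 1.92 rad: snapped home, hanging straight down outside the flange
- tab1 (a joint): angle of the tab on the lid's +y long side: as tab0, but 70 mm wide and its hinge line 63 mm from the lid's centre. All four tabs are over-centre: up to 1.05 rad a tab springs back to open, beyond that it snaps home by itself. A push of 2 to 6 N straight down on the flap does it
- tab2 (a joint): angle of the tab on the lid's -x short side: as tab0 (50 mm wide, hinge line 83 mm from the lid's centre). To snap any tab home, the pushing tool's inner face goes down 6 to 14 mm outside the hinge line until its end is 18 to 25 mm below the hinge line
- tab3 (a joint): angle of the tab on the lid's -y long side: as tab1 (70 mm wide, hinge line 63 mm from the lid's centre)
- board: a thin cedar board, 180 x 140 x 6 mm (x, y, z), fixed on the top of the black tea shelf at its end away from the robot, bare at the start. Origin: centre of its underside, which lies on the shelf's top 110 mm above the table (so its upper face is at 116 mm); x along its long side
- shelf: the black lacquer tea shelf, fixed, 440 x 250 x 110 mm (x, y, z), long side x, its slim drawer (some way open) in the -y face at the end towards the robot. Origin: centre of its underside
- kettle: hammered iron kettle on the shelf, 120 mm across, 130 mm high with its bail. Origin: centre of its underside. To be left alone
- bowl: celadon tea bowl on the shelf, 116 mm across, 68 mm high. Origin: centre of its underside. To be left alone
- caddy: ivory porcelain tea caddy with a round lid, on the shelf, 66 mm across, 74 mm high. Origin: centre of its underside. To be left alone
Mind the look-alikes: they are no part of the job. What is shaped like the box but yellow is not meant.

How it is judged (in metres and radians):
On the way, in this order (a step that is already met when the one before it is completed fails the run):
1. the lid lies fully home on the box and is let go (z of lid in the frame of box_rim between -0.003 and 0.003 m and horizontal distance between lid and box_rim below 0.006 m and angle between the x axis of lid and the x axis of box, either way round below 0.08 rad and angle between the z axis of lid and the z axis of box, either way round below 0.03 rad and contact force between the fingers and lid below 0.1 N), for 0.2 s.
2. all four tabs have snapped home, the lid still fully on the box (value of joint each of tab0, tab1, tab2, tab3 above 1.75 rad and distance between lid and box_rim below 0.007 m), for 0.2 s.
3. the closed box is lifted well clear of the table by the lid's handle, hanging from its four tabs (height (world z) of box above 0.05 m and contact force between each of the fingers, box and lid above 1 N and contact force between the fingers and box below 0.5 N and value of joint each of tab0, tab1, tab2, tab3 above 1.7 rad), for 0.2 s.
At the end, for the whole second after the job is handed in: The box stands upright (within 0.05 rad) and at rest on the cedar board, its centre within 20 mm of the board's centre and its long side within 0.2 rad of the board's; the lid is fully on it (origin within 7 mm of the rim's centre) with all four tabs snapped home (joints above 1.75 rad) (all of step 2 and horizontal distance between box and board below 0.02 m and angle between the x axis of box and the x axis of board, either way round below 0.2 rad and z of box in the frame of board between 0.003 and 0.01 m and angle between box's own z axis and vertical below 0.05 rad and linear speed of box below 0.02 m/s and contact force between box and board above 2 N); the robot touches nothing.
It fails at once if the box is let go in the air (its underside more than 15 mm above the board's upper face) (height (world z) of box above 0.131 m and contact force between the fingers and lid below 0.1 N).
It fails at once if the box is tipped by more than 40 degrees (angle between box's own z axis and vertical above 0.7 rad).
It fails at once if the kettle, the bowl or the caddy is moved by more than 25 mm (distance of any of kettle, bowl, caddy from where it was at the start of the episode above 0.025 m).
It also fails if it takes over 72 s, if anything falls off the work surface, if the arm or the gripper's body presses on something with over 40 N, if the wrist force passes 120 N, or if a joint passes its speed limit or range.

ROBOT

A 6-joint arm with a two-finger parallel gripper is mounted at the origin on the work surface. World frame = base frame: x ahead of the robot, y to its left, z up, the work surface at z = 0. Lengths are in m, angles in degrees, forces in N, time in s.
With the tool pointing down it reaches from about 0.25 to 0.85 m from the base axis. Payload 12.5 kg.
Tool frame: the origin (TCP) lies at the centre of the arm's flange, where the gripper is bolted on; the fingertips stand 186 mm ahead of it and the grasp point (between the pads) lies 167 mm ahead of it (arm.grip_point_offset is the z of the grasp point in the tool frame, in m); z points along the fingers, y is the line along which they close (so a half turn about z gives the same grasp; the last joint's range is limited). The gripper opens to 93 mm and grips with 3 to 60 N. Pads are 15 mm wide; open, the fingers measure 128 mm over their backs; the gripper's body (75 mm by 188 mm) begins 65 mm behind the grasp point.
Start: joints at [69.351, 20.094, 94.641, -0, 65.266, -4.847], TCP at [0.15, 0.529, 0.405] pointing down, gripper open.
Joint ranges: [-157.81, 157.81], [-45, 120.19], [0.68, 151.7], [-89.99, 269.99], [4.06, 180], [-164.3, 164.3]. Speed limits (degrees/s): [127.2, 127.2, 159.86, 180, 180, 180].

INTERFACE

Orientations are given as [roll, pitch, yaw] about the fixed x, y, z axes, in that order (R = Rz(yaw) Ry(pitch) Rx(roll)).
In Python, from bench import arm, imaging gives the robot as it stands.
- The arm moves only by the shell command python3 -m creep 'ROWS' [FORCE]. ROWS is JSON, a list of rows, each a list of 7 numbers: the turn, a rotation vector about the world's x, y, z in rad, then the shift along the world's x, y, z in cm, then the finger opening in cm, from 0 to 9.3. In form: [[rx, ry, rz, x, y, z, jaw], ...]. A call has 1 to 12 rows; each row shifts and turns the commanded pose from where the row before left it; what a row does not reach is not made up. A row lasts 1/10 s, in which the tool goes at most 50 mm and 8.59 degrees, less where a joint would pass 70% of its speed; a pose out of reach is approached as far as the arm can. A call is refused whole if a number of a shift passes 5 or a number of a turn 0.15, either way. A call with a gripper value outside its range is refused whole. The fingers move at their own pace and stop on an object; FORCE is the grip in N (left out, the last holds). Time passes only in rows, so rows that do not move let the fingers close. It gives the time, the measured TCP pose, the force, the opening and the grip force at its end, in the units of the state.
- arm.read_state(): the state, without advancing time (a new reading comes with each control period).
- imaging.snapshot(name): name is "scene" or "top" or "wrist"; returns the picture (384x512x3 uint8, red, green, blue); there is no depth.
- imaging.camera_params(name): a dict with "camera_matrix" (3x3 intrinsics, pixels), "cam_to_world" (4x4, takes a point from camera to world coordinates); the wrist camera has in their place "hand_eye" (4x4, takes a point from camera to tool coordinates, whose origin is the TCP and whose axes are the flange's). Camera axes: x right, y down, z forward; pixel columns grow to the right and rows downward; lengths in m; the calibration is good to about 2 mm. A picture is of the moment at which its call begins: read the wrist's pose just before it. camera_params takes no time and is no camera call.
- arm.finish_job(): hands the job in; it is judged then, once.
The state is a dict: "time": time; "joint_positions": joint angles; "dq": joint speeds; "tau": joint torques, N m; "position": TCP position; "orientation": TCP orientation; "contact_force": force on the tool from outside, world axes, zero at the start; "wrist_torque": the same for the moment, N m; "width": finger opening in m; "grasp_force": force on a finger pad.
Only numpy, scipy, OpenCV 4.12 (cv2) and the standard library are available. Lean on these libraries where they do the work, as an engineer would, in place of code of your own. Each camera call takes 0.05 s, during which the arm holds its last target. There are 200 camera calls.

## Working session

There is one attempt and no reset: what is moved stays moved. The work goes in short steps, Python scripts to look and compute and a shell command to move; the robot and the scene stay as the last step left them, time stands still between calls to the robot, and variables do not carry over. Pictures are saved under pics/ and viewed, at most 10 in all, crops included, and the job is handed in when it is done.

```bash
ls; mkdir -p pics; python3 - <<'E'
from bench import arm, imaging
import cv2, numpy as np
s=arm.read_state(); print(s)
a=imaging.snapshot("scene"); b=imaging.snapshot("top")
cv2.imwrite("pics/s0.png",a[:,:,::-1]); cv2.imwrite("pics/t0.png",b[:,:,::-1])
for n in("scene","top","wrist"):
    print(n,{k:np.round(v,4).tolist() if hasattr(v,'shape') or isinstance(v,list) else v for k,v in imaging.camera_params(n).items()})
print(arm.grip_point_offset)
E
```

```text
pics
{'time': 0.0, 'joint_positions': array([ 6.93519727e+01,  2.01244124e+01,  9.46767410e+01,  1.25118841e-03,
        6.52665422e+01, -4.84561334e+00]), 'dq': array([-0.04539169,  0.05467384, -0.04473293, -0.00837118, -0.05033046,
       -0.01254577]), 'tau': array([ 5.80575252e-04, -4.97311735e+01, -2.85259563e+01,  7.00373878e-02,
        2.54192145e-02, -1.31465977e-04]), 'position': array([0.14968953, 0.52910405, 0.40420198]), 'orientation': array([-1.79932642e+02, -6.85005806e-03,  1.64197058e+02]), 'contact_force': array([-0.10420473,  0.96203305,  0.22276102]), 'wrist_torque': array([ 0.0241971 , -0.02633155, -0.02412406]), 'grasp_force': 0.0, 'width': 0.09283695505743829}
scene {'camera_matrix': [[427.7783, 0.0, 249.1979], [0.0, 427.7783, 185.4923], [0.0, 0.0, 1.0]], 'cam_to_world': [[0.513, 0.6267, -0.5866, 1.1409], [0.8583, -0.3841, 0.3403, -0.3859], [-0.012, -0.6781, -0.7349, 0.9482], [0.0, 0.0, 0.0, 1.0]]}
top {'camera_matrix': [[476.6951, 0.0, 251.5394], [0.0, 476.6951, 194.3642], [0.0, 0.0, 1.0]], 'cam_to_world': [[0.0252, -0.9869, 0.1593, 0.251], [-0.9996, -0.0267, -0.0078, 0.0112], [0.0119, -0.159, -0.9872, 1.3968], [0.0, 0.0, 0.0, 1.0]]}
wrist {'camera_matrix': [[304.6852, 0.0, 258.5223], [0.0, 304.6852, 191.377], [0.0, 0.0, 1.0]], 'hand_eye': [[-0.0005, -0.9622, -0.2723, 0.0759], [1.0, -0.0005, -0.0, 0.0009], [-0.0001, -0.2723, 0.9622, 0.0189], [0.0, 0.0, 0.0, 1.0]]}
0.1673
```

View pics/s0.png

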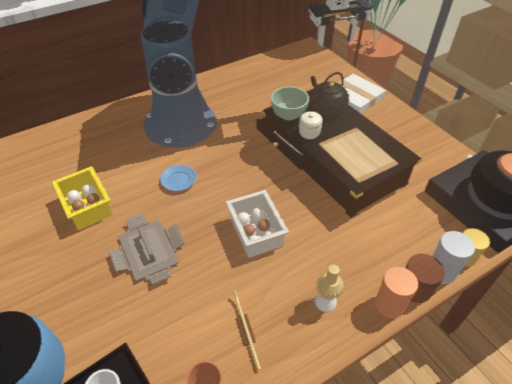

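View pics/t0.png

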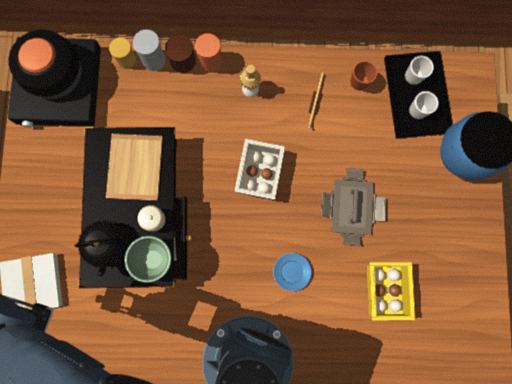

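Scene: the stone-coloured open box is at top (260,170) / scene (257,223). The yellow look-alike is at top (391,291). The lid is at top (353,208) / scene (147,250). The cedar board is at top (134,168) / scene (357,155); the other wooden or black items are at top (30,283) (white/tan book) and top (418,95) (black tray). I choose the stone box, the grey-brown lid and the cedar board on the shelf, and check that choice in a close crop.

```bash
python3 - <<'E'
import cv2
b=cv2.imread("pics/t0.png")
cv2.imwrite("pics/c0.png",cv2.resize(b[130:250,230:395],None,fx=4.8,fy=4.8,interpolation=cv2.INTER_CUBIC))
E
```

```text
(no output)
```

View pics/c0.png

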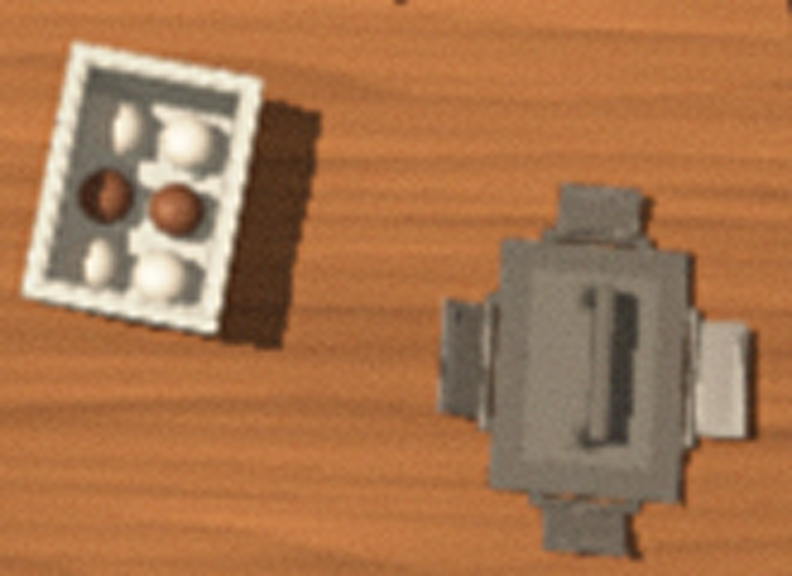

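The crop confirms it. The stone box with six sweets has its rim corners at top px (245,139), (284.6,146), (275.4,199), (234.6,192). The lid is right way up with four open tabs, plate corners at (334.8,179.6), (373.8,183), (372.3,234.6), (332,232), and the handle runs along its long side.

```bash
cat > h.py <<'E'
import numpy as np, cv2, json
from scipy.optimize import least_squares
from scipy.spatial.transform import Rotation as Rt
from bench import arm, imaging
def cam(name, st=None):
    p=imaging.camera_params(name); K=np.array(p["camera_matrix"])
    if name=="wrist":
        T=np.eye(4); T[:3,:3]=Rt.from_euler("xyz",st["orientation"],degrees=True).as_matrix(); T[:3,3]=st["position"]
        return K,T@np.array(p["hand_eye"])
    return K,np.array(p["cam_to_world"])
def ray(c,px):
    K,T=c; d=T[:3,:3]@np.linalg.inv(K)@np.array([px[0],px[1],1.]); return T[:3,3],d
def plane(c,px,z):
    o,d=ray(c,px); return o+d*(z-o[2])/d[2]
def proj(c,P):
    K,T=c; q=(np.atleast_2d(P)-T[:3,3])@T[:3,:3]; q=q@K.T; return q[:,:2]/q[:,2:]
def tri(obs):
    A=np.zeros((3,3));b=np.zeros(3)
    for c,px in obs:
        o,d=ray(c,px); d=d/np.linalg.norm(d); M=np.eye(3)-np.outer(d,d); A+=M;b+=M@o
    return np.linalg.solve(A,b)
def fit_rect(views,L,W,x0):
    "views: list of (cam,4 corners in order +x+y,+x-y,-x-y,-x+y); returns x,y,z,yaw deg, rms px"
    loc=np.array([[L,W],[L,-W],[-L,-W],[-L,W]])/2
    def pts(p):
        c,s=np.cos(p[3]),np.sin(p[3]); return np.c_[loc@np.array([[c,s],[-s,c]])+p[:2],np.full(4,p[2])]
    f=lambda p:np.concatenate([(proj(c,pts(p))-np.array(q)).ravel() for c,q in views])
    r=least_squares(f,x0); return np.r_[r.x[:3],np.degrees(r.x[3])].round(4),np.sqrt(np.mean(r.fun**2)).round(2)
def snap(name,fn):
    st=arm.read_state(); im=imaging.snapshot(name); cv2.imwrite("pics/%s.png"%fn,im[:,:,::-1])
    json.dump({k:np.array(st[k]).tolist() for k in("position","orientation")},open("pics/%s.json"%fn,"w")); return im
E
python3 - <<'E'
from h import *
t=cam("top")
C=lambda l:[(x/4.8+230,y/4.8+130) for x,y in l]
for n,c,z in(("box",C([(72,42),(262,78),(218,333),(22,297)]),.07),("lid",C([(503,238),(690,255),(683,502),(490,490)]),.014),("board",[(111,134),(161,136),(158,199),(107,199)],.116),("shelf",[(86,128),(176,128),(187,279),(80,287)],.11)):
    P=np.array([plane(t,p,z) for p in c]); e=[np.linalg.norm(P[i]-P[(i+1)%4]) for i in range(4)]
    d=(P[0]+P[1]-P[2]-P[3]); print(n,P.mean(0).round(4),"yaw",np.degrees(np.arctan2(d[1],d[0])).round(1),np.round(e,3)); print(P.round(3).tolist())
for n,p,z in(("kettle",(101,243),.06),("caddy",(151,217),.07),("bowl",(150,258),.065)): print(n,plane(t,p,z).round(3))
E
```

```text
box [ 0.5393 -0.0213  0.07  ] yaw -8.9 [0.116 0.157 0.117 0.157]
[[0.626, 0.024, 0.07], [0.607, -0.091, 0.07], [0.453, -0.067, 0.07], [0.471, 0.049, 0.07]]
lid [ 0.4443 -0.2989  0.014 ] yaw -2.8 [0.116 0.153 0.117 0.156]
[[0.525, -0.245, 0.014], [0.518, -0.36, 0.014], [0.365, -0.354, 0.014], [0.369, -0.237, 0.014]]
board [0.5258 0.3241 0.116 ] yaw 0.6 [0.138 0.177 0.138 0.182]
[[0.616, 0.394, 0.116], [0.615, 0.256, 0.116], [0.438, 0.254, 0.116], [0.434, 0.392, 0.116]]
shelf [0.4248 0.3243 0.11  ] yaw 4.7 [0.25  0.417 0.282 0.435]
[[0.633, 0.467, 0.11], [0.641, 0.217, 0.11], [0.227, 0.167, 0.11], [0.199, 0.448, 0.11]]
kettle [0.318 0.416 0.06 ]
caddy [0.394 0.28  0.07 ]
bowl [0.28  0.277 0.065]
```

```bash
python3 -m creep '[[0,0,0.02,0.5,-1.5,4,9.3],[0,0,0.02,1.6,-4.4,0,9.3],[0,0,0.02,1.6,-4.4,0,9.3],[0,0,0.02,1.6,-4.2,0,9.3],[0,0,0.02,1.6,-4,0,9.3],[0,0,0.02,1.6,-3.8,0,9.3],[0,0,0.02,1.6,-3.8,0,9.3],[0,0,0.02,1.6,-3.8,0,9.3],[0,0,0.02,1.6,-3.8,0,9.3],[0,0,0.02,1.6,-4,0,9.3],[0,0,0.02,1.6,-4.2,0,9.3],[0,0,0.01,1.6,-4.4,0,9.3]]'
```

```text
time: 1.3
position: [0.3308, 0.0645, 0.4448]
orientation: [180.0, 0.0, 177.4]
contact_force: [0.5, 0.7, 0.1]
width: 0.0931
grasp_force: 0.0
```

```bash
python3 -m creep '[[0,0,0,1.4,-4.4,-0.5,6],[0,0,0,1.4,-4.5,-0.5,6],[0,0,0,1.4,-4.5,-0.5,6],[0,0,0,1.4,-4.5,-0.5,6],[0,0,0,1.4,-4.5,-0.5,6],[0,0,0,1.4,-4.5,-0.5,6],[0,0,0,1.4,-4.5,-0.5,6],[0,0,0,0.9,-3,-0.5,6],[0,0,0,0.6,-1.9,-0.5,6],[0,0,0,0,0,0,6],[0,0,0,0,0,0,6]]'
python3 - <<'E'
from h import *
import time
im=snap("wrist","w1"); cv2.imwrite("pics/w1b.png",cv2.resize(im[:,:,::-1],None,fx=1.56,fy=1.56,interpolation=cv2.INTER_CUBIC))
E
```

```text
time: 2.4
position: [0.4435, -0.2965, 0.3993]
orientation: [179.9, -0.1, 177.4]
contact_force: [0.2, 0.9, -0.1]
width: 0.0603
grasp_force: 0.0
```

View pics/w1b.png

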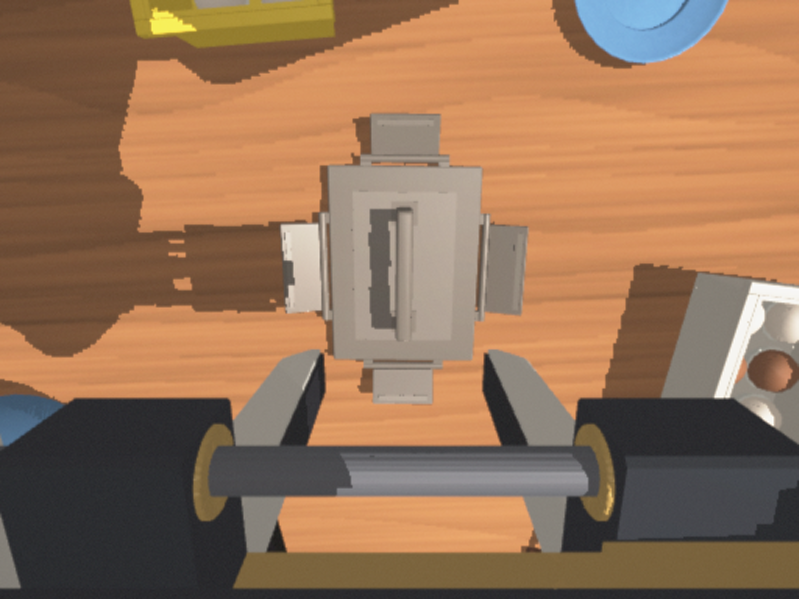

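The wrist view shows the lid. In the enlarged picture (×1.5625) its plate corners are at (328,166), (482,168), (473,360), (333,358), and the handle bar runs from (404,208) to (404,340).

```bash
python3 - <<'E'
from h import *
t=cam("top"); st=json.load(open("pics/w1.json")); w=cam("wrist",st)
C=lambda l:[(x/4.8+230,y/4.8+130) for x,y in l]
D=lambda l:[((x+.5)/1.5625-.5,(y+.5)/1.5625-.5) for x,y in l]
# corner order +x+y,+x-y,-x-y,-x+y
lt=C([(503,238),(690,255),(683,502),(490,490)]); lw=D([(473,360),(333,358),(328,166),(482,168)])
x0=[.444,-.299,.014,-.05]
print(fit_rect([(t,lt),(w,lw)],.156,.116,x0),fit_rect([(w,lw)],.156,.116,x0),fit_rect([(t,lt)],.156,.116,x0))
for z in(.05,): print([plane(w,p,z).round(4) for p in D([(405,208),(404,340)])])
# predicted corners
print("tcp",st)
E
```

```text
(array([ 0.4465, -0.2962,  0.011 , -3.2797]), np.float64(0.82)) (array([ 0.4471, -0.2956,  0.009 , -3.3402]), np.float64(0.37)) (array([ 0.4455, -0.3008,  0.0057, -2.8219]), np.float64(0.28))
[array([ 0.3963, -0.2925,  0.05  ]), array([ 0.4923, -0.2977,  0.05  ])]
tcp {'position': [0.44353056961879317, -0.2964689611426446, 0.39933355690244254], 'orientation': [179.94931247332323, -0.055903449202108484, 177.35291962744537]}
```

```bash
python3 -m creep '[[0,0,-0.01,0.2,0.1,-4,6],[0,0,0,0,0,-4,6],[0,0,0,0,0,-4,6],[0,0,0,0,0,-3,6],[0,0,0,0,0,-2.2,6],[0,0,0,0,0,-1.5,6],[0,0,0,0,0,0,2.5],[0,0,0,0,0,0,0.5],[0,0,0,0,0,0,0.5],[0,0,0,0,0,0,0.5]]' 40
```

```text
time: 3.45
position: [0.446, -0.2958, 0.2138]
orientation: [-179.9, 0.1, 176.8]
contact_force: [-0.2, -0.2, 0.5]
width: 0.0324
grasp_force: 0.0
```

```bash
python3 -m creep '[[0,0,0,0,0,-0.1,0.5],[0,0,0,0,0,0,0.5],[0,0,0,0,0,0,0.5],[0,0,0,0,0,0,0.5],[0,0,0,0,0,0,0.5]]' 40
```

```text
time: 3.95
position: [0.4458, -0.2958, 0.2119]
orientation: [-180.0, 0.0, 176.8]
contact_force: [-0.7, 0.8, 3.6]
width: 0.0117
grasp_force: 40.0
```

```bash
python3 -m creep '[[0,0,0,0,0,1,0.5],[0,0,0,0,0,2,0.5],[0,0,0,1,0.3,3,0.5],[0,0,0,1.5,0.4,3.5,0.5],[0,0,0,1.5,0.4,3.5,0.5],[0,0,0,1.5,0.4,3.5,0.5],[0,0,0,1.5,0.4,3.5,0.5],[0,0,0,1.5,0.4,3.5,0.5],[0,0,0,1.5,0.3,3,0.5],[0,0,0,1,0,2.2,0.5],[0,0,0,0,0,0,0.5],[0,0,0,0,0,0,0.5]]' 40
python3 - <<'E'
from h import *
im=snap("wrist","w2"); cv2.imwrite("pics/w2b.png",cv2.resize(im[:,:,::-1],None,fx=1.5625,fy=1.5625,interpolation=cv2.INTER_CUBIC))
E
```

```text
time: 5.15
position: [0.5553, -0.2696, 0.4977]
orientation: [180.0, -0.1, 176.8]
contact_force: [-0.6, 0.2, -3.6]
width: 0.0114
grasp_force: 40.0
```

View pics/w2b.png

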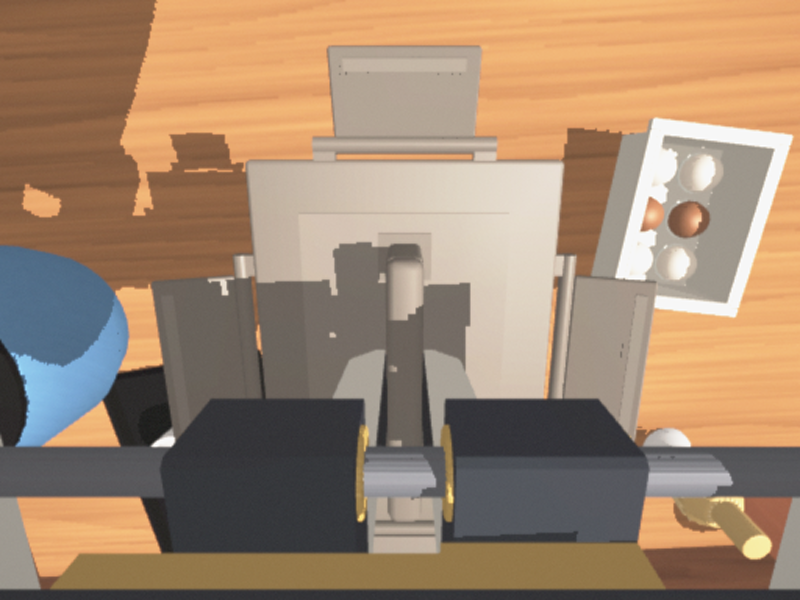

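The wrist picture shows the box rim's outer corners at enlarged px (652,118), (791,135), (737,317), with the fourth hidden by a tab. The held lid's near plate corners are at (248,160) and (563,160).

```bash
python3 - <<'E'
from h import *
import h
t=cam("top"); st=json.load(open("pics/w2.json")); w=cam("wrist",st)
C=lambda l:[(x/4.8+230,y/4.8+130) for x,y in l]
D=lambda l:[((x+.5)/1.5625-.5,(y+.5)/1.5625-.5) for x,y in l]
bt=np.array(C([(72,42),(262,78),(218,333),(22,297)])); bw=np.array(D([(737,317),(652,118),(791,135)]))
loc=np.array([[1,1],[1,-1],[-1,-1],[-1,1]])*[.078,.058]
def pts(p):
    c,s=np.cos(p[3]),np.sin(p[3]); return np.c_[loc@np.array([[c,s],[-s,c]])+p[:2],np.full(4,p[2])]
fw=lambda p:(proj(w,pts(p))[[0,2,3]]-bw).ravel()
ft=lambda p:(proj(t,pts(p))-bt).ravel()
for n,f in(("w",fw),("both",lambda p:np.r_[fw(p),ft(p)]),("w z=.07",lambda p:np.r_[fw(p),1e4*(p[2]-.07)])):
    r=least_squares(f,[.54,-.02,.07,-.15]); print(n,r.x[:3].round(4),np.degrees(r.x[3]).round(2),np.sqrt(np.mean(r.fun**2)).round(2))
# held lid: plate top near edge corners in tool frame
P=[plane(w,p,st["position"][2]-.1673-.031) for p in D([(248,160),(563,160)])]
print(np.round(P,4),np.linalg.norm(P[0]-P[1]))
R=Rt.from_euler("xyz",st["orientation"],degrees=True).as_matrix()
print("tool frame",[ (R.T@(p-st["position"])).round(4) for p in P])
E
```

```text
w [ 0.5413 -0.0184  0.0712] -9.06 0.44
both [ 0.5406 -0.0202  0.0734] -9.13 0.58
w z=.07 [ 0.5413 -0.0177  0.07  ] -9.07 0.43
[[ 0.4748 -0.3208  0.2994]
 [ 0.4812 -0.2069  0.2994]] 0.11402033778694327
tool frame [array([ 0.0773, -0.0556,  0.1984]), array([0.0772, 0.0584, 0.1984])]
```

```bash
python3 -m creep '[[0,0,-0.0125,-0.2,3,-1,0.5],[0,0,-0.015,-0.2,3.5,-2,0.5],[0,0,-0.015,-0.2,3.5,-2.5,0.5],[0,0,-0.015,-0.2,3.5,-2.5,0.5],[0,0,-0.015,-0.2,3.5,-2.5,0.5],[0,0,-0.015,-0.2,3.5,-2.5,0.5],[0,0,-0.015,-0.2,2.5,-2.5,0.5],[0,0,0,-0.07,1.3,-2.5,0.5],[0,0,0,0,0.7,-1.5,0.5],[0,0,0,0,0,-0.8,0.5],[0,0,0,0,0,0,0.5]]' 40
python3 - <<'E'
from h import *
s=arm.read_state(); print(s["position"],s["orientation"],s["contact_force"])
E
```

```text
time: 6.3
position: [0.5403, -0.0201, 0.2944]
orientation: [-180.0, -0.2, 170.9]
contact_force: [0.4, 0.2, -1.7]
width: 0.0113
grasp_force: 40.0
[ 0.54032524 -0.02012462  0.2943606 ] [-1.79986953e+02 -1.68512981e-01  1.70924286e+02] [ 0.44689947  0.20705349 -1.73854851]
```

```bash
python3 -m creep '[[0,0,0,0,0.05,-0.7,0.5],[0,0,0,0,0,-0.4,0.5],[0,0,0,0,0,-0.2,0.5],[0,0,0,0,0,0,0.5]]' 40;  python3 -m creep '[[0,0,0,0,0,-0.3,0.5],[0,0,0,0,0,-0.2,0.5],[0,0,0,0,0,0,0.5]]' 40
```

```text
time: 6.7
position: [0.541, -0.0195, 0.2827]
orientation: [-180.0, -0.0, 170.9]
contact_force: [1.0, -0.8, -1.9]
width: 0.0114
grasp_force: 40.0
time: 7.0
position: [0.541, -0.0193, 0.2775]
orientation: [180.0, -0.0, 170.9]
contact_force: [-0.2, 0.7, -1.7]
width: 0.0116
grasp_force: 40.0
```

No contact force has built up, so the skirt is going in freely.

```bash
python3 -m creep '[[0,0,0,0,0,-0.2,0.5],[0,0,0,0,0,-0.1,0.5],[0,0,0,0,0,0,0.5]]' 40;  python3 -m creep '[[0,0,0,0,0,-0.1,0.5],[0,0,0,0,0,0,0.5]]' 40
```

```text
time: 7.3
position: [0.541, -0.0193, 0.2746]
orientation: [180.0, -0.0, 170.9]
contact_force: [0.1, -0.4, -2.2]
width: 0.0113
grasp_force: 40.0
time: 7.5
position: [0.5411, -0.0193, 0.2739]
orientation: [180.0, 0.0, 170.9]
contact_force: [-0.7, 0.7, -0.4]
width: 0.0114
grasp_force: 40.0
```

```bash
python3 -m creep '[[0,0,0,0,0,-0.05,0.5],[0,0,0,0,0,0,2],[0,0,0,0,0,0,3],[0,0,0,0,0,0,4],[0,0,0,0,0,0,4],[0,0,0,0,0,1,4],[0,0,0,0,0,3,4],[0,0,0,0,0,4,2],[0,0,0,0,0,4,0],[0,0,0,0,0,2,0],[0,0,0,0,0,0,0],[0,0,0,0,0,0,0]]' 20
python3 - <<'E'
from h import *
im=snap("wrist","w3"); a=snap("scene","s3")
m=np.zeros((600,800,3),np.uint8); m[:]=0
x=cv2.resize(im[0:310],None,fx=1.5625,fy=1.5625,interpolation=cv2.INTER_CUBIC)
m[:x.shape[0]]=x
cv2.imwrite("pics/w3b.png",x[:,:,::-1])
E
```

```text
time: 8.7
position: [0.5408, -0.0193, 0.4132]
orientation: [-180.0, 0.0, 170.9]
contact_force: [-0.1, -0.0, -0.3]
width: 0.0046
grasp_force: 0.0
```

View pics/w3b.png

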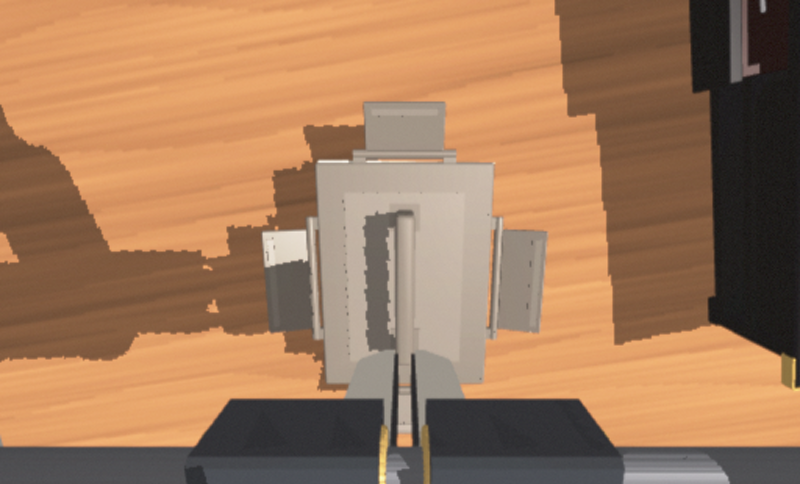

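The lid lies on the box with corners at (318,163), (492,163), (484,383), (328,383) and four open tabs. Only a 1-px sliver of rim shows at (330,161), so it looks fully seated.

```bash
python3 - <<'E'
from h import *
st=json.load(open("pics/w3.json")); w=cam("wrist",st)
D=lambda l:[((x+.5)/1.5625-.5,(y+.5)/1.5625-.5) for x,y in l]
lw=D([(484,383),(328,383),(318,163),(492,163)])
print(fit_rect([(w,lw)],.156,.116,[.541,-.02,.076,-.16]))
for z in (.076,): print(np.round([plane(w,p,z) for p in lw],4).tolist())
yaw=np.radians(-9.1); c=np.array([.541,-.0193])
for n,v in(("tab0",(.1005,0)),("tab1",(0,.0905)),("tab2",(-.1005,0)),("tab3",(0,-.0905))):
    print(n,(c+np.array([[np.cos(yaw),-np.sin(yaw)],[np.sin(yaw),np.cos(yaw)]])@v).round(4))
E
```

```text
(array([ 0.5428, -0.0178,  0.0709, -8.9058]), np.float64(0.69))
[[0.6272, 0.0269, 0.076], [0.6091, -0.0858, 0.076], [0.4565, -0.061, 0.076], [0.4741, 0.0494, 0.076]]
tab0 [ 0.6402 -0.0352]
tab1 [0.5553 0.0701]
tab2 [ 0.4418 -0.0034]
tab3 [ 0.5267 -0.1087]
```

```bash
python3 -m creep '[[0,0,0,3,-0.5,-2.5,0],[0,0,0,3,-0.5,-2.5,0],[0,0,0,3,-0.5,-2.5,0],[0,0,0,0.95,-0.1,-2.5,0],[0,0,0,0,0,-1.1,0],[0,0,0,0,0,0,0]]'; python3 -m creep '[[0,0,0,0,0,-1,0],[0,0,0,0,0,-1,0],[0,0,0,0,0,-1,0],[0,0,0,0,0,-1,0],[0,0,0,0,0,-0.8,0],[0,0,0,0,0,-0.8,0],[0,0,0,0,0,-0.5,0],[0,0,0,0,0,-0.4,0],[0,0,0,0,0,0,0],[0,0,0,0,0,0,0]]'
```

```text
time: 9.4
position: [0.6397, -0.0352, 0.2998]
orientation: [-180.0, -0.3, 170.9]
contact_force: [0.6, -0.0, 0.2]
width: 0.0007
grasp_force: 0.0
time: 10.4
position: [0.6406, -0.0353, 0.2374]
orientation: [-180.0, 0.0, 170.9]
contact_force: [-0.5, -0.2, -0.1]
width: 0.0005
grasp_force: 0.0
```

```bash
python3 -m creep '[[0,0,0,0,0,2,0],[0,0,0,0,0,3,0],[0,0,0,0,0,2.6,0],[0,0,0,-2,2.5,0,0],[0,0,0,-3,3.5,0,0],[0,0,0,-2.5,3.2,0,0],[0,0,0,-1.03,1.34,0,0],[0,0,0,0,0,0,0],[0,0,0,0,0,0,0]]'; python3 -m creep '[[0,0,0,0,0,-1.2,0],[0,0,0,0,0,-1.2,0],[0,0,0,0,0,-1,0],[0,0,0,0,0,-1,0],[0,0,0,0,0,-1,0],[0,0,0,0,0,-0.8,0],[0,0,0,0,0,-0.7,0],[0,0,0,0,0,-0.5,0],[0,0,0,0,0,-0.2,0],[0,0,0,0,0,0,0]]'
```

```text
time: 11.3
position: [0.5559, 0.0697, 0.3137]
orientation: [180.0, 0.1, 170.9]
contact_force: [-0.7, 0.3, 0.3]
width: 0.0006
grasp_force: 0.0
time: 12.3
position: [0.5552, 0.0701, 0.2371]
orientation: [-180.0, -0.0, 170.9]
contact_force: [0.5, -0.0, 0.2]
width: 0.0006
grasp_force: 0.0
```

```bash
python3 -m creep '[[0,0,0,0,0,2,0],[0,0,0,0,0,3,0],[0,0,0,0,0,2.6,0]]'; python3 - <<'E'
from h import *
snap("wrist","w4"); snap("scene","s4")
a=cv2.imread("pics/s4.png")[150:300,170:350]; b=cv2.imread("pics/w4.png")
cv2.imwrite("pics/m4.png",np.hstack([cv2.resize(a,(400,333),interpolation=cv2.INTER_CUBIC),cv2.resize(b,(400,333))]))
E
```

```text
time: 12.6
position: [0.5552, 0.0701, 0.3147]
orientation: [180.0, 0.0, 170.9]
contact_force: [0.3, -0.3, 0.2]
width: 0.0004
grasp_force: 0.0
```

View pics/m4.png

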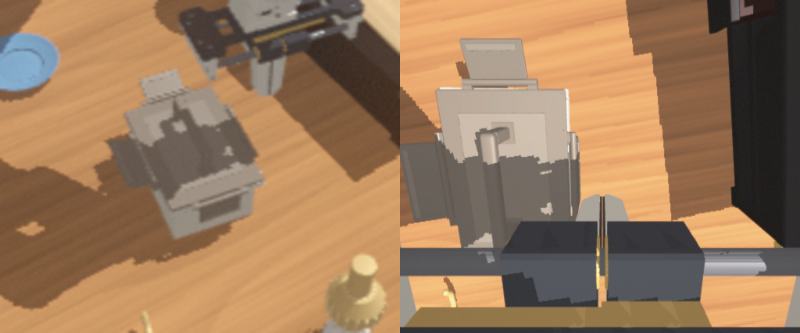

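Left (scene): tab0 hangs down on the box's near face at about (222,207). Right (wrist): tab1's side has no flap sticking out, while tab2 (top) and tab3 (left) are still open. Next are tab2 and tab3.

```bash
python3 -m creep '[[0,0,0,-2,-1.3,0,0],[0,0,0,-3,-2,0,0],[0,0,0,-3,-2,0,0],[0,0,0,-2.4,-1.5,0,0],[0,0,0,-1,-0.54,0,0],[0,0,0,0,0,0,0],[0,0,0,0,0,0,0]]'; python3 -m creep '[[0,0,0,0,0,-1.2,0],[0,0,0,0,0,-1.2,0],[0,0,0,0,0,-1,0],[0,0,0,0,0,-1,0],[0,0,0,0,0,-1,0],[0,0,0,0,0,-0.8,0],[0,0,0,0,0,-0.8,0],[0,0,0,0,0,-0.5,0],[0,0,0,0,0,-0.2,0],[0,0,0,0,0,0,0]]'; python3 -m creep '[[0,0,0,0,0,2,0],[0,0,0,0,0,3,0],[0,0,0,0,0,2.7,0],[0,0,0,2,-2.5,0,0],[0,0,0,3,-3.5,0,0],[0,0,0,2.5,-3.2,0,0],[0,0,0,1.04,-1.34,0,0],[0,0,0,0,0,0,0],[0,0,0,0,0,0,0]]'; python3 -m creep '[[0,0,0,0,0,-1.2,0],[0,0,0,0,0,-1.2,0],[0,0,0,0,0,-1,0],[0,0,0,0,0,-1,0],[0,0,0,0,0,-1,0],[0,0,0,0,0,-0.8,0],[0,0,0,0,0,-0.8,0],[0,0,0,0,0,-0.5,0],[0,0,0,0,0,-0.2,0],[0,0,0,0,0,0,0]]'
```

```text
time: 13.4
position: [0.4421, -0.0031, 0.3134]
orientation: [180.0, 0.1, 170.9]
contact_force: [-0.6, 0.4, -0.2]
width: 0.0005
grasp_force: 0.0
time: 14.4
position: [0.4412, -0.0033, 0.2361]
orientation: [-180.0, -0.0, 170.9]
contact_force: [0.0, -0.4, -0.1]
width: 0.0004
grasp_force: 0.0
time: 15.3
position: [0.5262, -0.1084, 0.3131]
orientation: [180.0, -0.0, 170.9]
contact_force: [-0.6, 0.5, -0.2]
width: 0.0006
grasp_force: 0.0
time: 16.3
position: [0.5266, -0.1087, 0.2361]
orientation: [180.0, -0.0, 170.9]
contact_force: [-0.0, 0.0, 0.6]
width: 0.0006
grasp_force: 0.0
```

```bash
python3 -m creep '[[0,0,0,0,0,2,0],[0,0,0,0,0,3,0],[0,0,0,0,0,3.4,0],[0,0,0,0.4,2,4,2],[0,0,0,0.5,3,3.3,4],[0,0,0,0.54,2.5,2,5],[0,0,0,0,1.44,0,5],[0,0,0,0,0,0,5],[0,0,0,0,0,0,5]]' 45; python3 - <<'E'
from h import *
snap("wrist","w5"); snap("scene","s5")
a=cv2.imread("pics/s5.png")[160:290,180:340]; b=cv2.imread("pics/w5.png")
cv2.imwrite("pics/m5.png",np.hstack([cv2.resize(a,(400,325),interpolation=cv2.INTER_CUBIC),cv2.resize(b[40:300,50:370],(400,325))]))
E
```

```text
time: 17.2
position: [0.5407, -0.0197, 0.4119]
orientation: [-180.0, -0.1, 171.0]
contact_force: [0.3, 0.6, -0.4]
width: 0.0438
grasp_force: 0.0
```

View pics/m5.png

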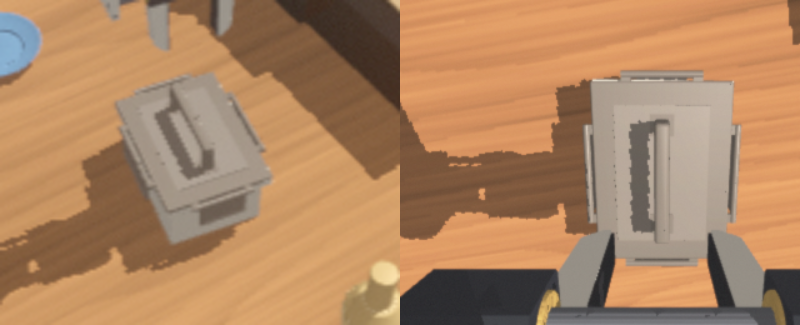

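All four tabs hang down: the left view shows no flaps sticking out, and the right view shows only thin edges on all four sides. The handle runs from about (662,120) to (662,242) in the mosaic, so the lid has not moved. Now I grip it.

```bash
python3 -m creep '[[0,0,0,0.03,0.04,-3.5,5],[0,0,0,0,0,-3.5,5],[0,0,0,0,0,-3,5],[0,0,0,0,0,-2.3,5],[0,0,0,0,0,-1.5,5],[0,0,0,0,0,0,3],[0,0,0,0,0,0,0.5],[0,0,0,0,0,0,0.5],[0,0,0,0,0,0,0.5],[0,0,0,0,0,0,0.5],[0,0,0,0,0,0,0.5],[0,0,0,0,0,0,0.5]]' 50
```

```text
time: 18.5
position: [0.5415, -0.0189, 0.2758]
orientation: [-180.0, 0.0, 170.9]
contact_force: [-1.0, -0.2, 5.3]
width: 0.0116
grasp_force: 50.0
```

```bash
python3 -m creep '[[0,0,0,0,0,0.4,0.5],[0,0,0,0,0,0.8,0.5],[0,0,0,0,0,1.2,0.5],[0,0,0,0,0,2,0.5],[0,0,0,0,0,2.5,0.5],[0,0,0,0,0,2.5,0.5],[0,0,0,0,0,2,0.5],[0,0,0,0,0,1,0.5],[0,0,0,0,0,0,0.5],[0,0,0,0,0,0,0.5],[0,0,0,0,0,0,0.5]]' 50
```

```text
time: 19.6
position: [0.5411, -0.0189, 0.398]
orientation: [-180.0, -0.1, 170.9]
contact_force: [-0.7, -0.8, -8.2]
width: 0.0114
grasp_force: 50.0
```

The load is 8 N, so box and lid hang together. I move to a pose where the wrist camera sees the board beside the load.

```bash
python3 -m creep '[[0,0,0,0,0.5,1,0.5],[0,0,0,0,1,1.5,0.5],[0,0,0,0,1.5,1.7,0.5],[0,0,0,0,1.5,1.7,0.5],[0,0,0,0,1.5,1.7,0.5],[0,0,0,0,1.5,1.7,0.5],[0,0,0,0,1.5,1.5,0.5],[0,0,0,0,1.2,1,0.5],[0,0,0,0,0.6,0.4,0.5],[0,0,0,0,0.1,0,0.5],[0,0,0,0,0,0,0.5],[0,0,0,0,0,0,0.5]]' 50;python3 - <<'E'
from h import *
im=snap("wrist","w6"); cv2.imwrite("pics/w6b.png",cv2.resize(im[:,:,::-1],None,fx=1.5625,fy=1.5625,interpolation=cv2.INTER_CUBIC))
E
```

```text
time: 20.8
position: [0.5414, 0.0897, 0.5204]
orientation: [-180.0, -0.1, 170.9]
contact_force: [0.1, -0.0, -8.0]
width: 0.0114
grasp_force: 50.0
```

View pics/w6b.png

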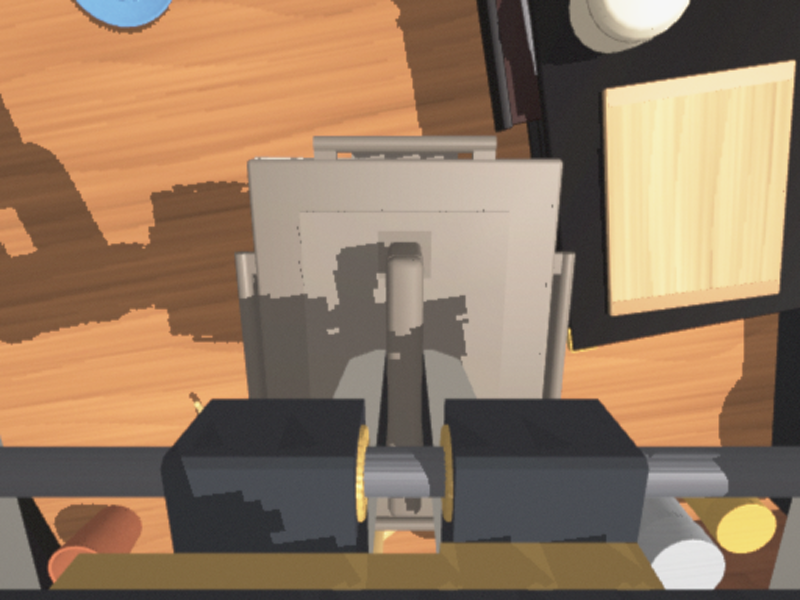

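The bare board shows fully, with corners at enlarged px (604,89), (795,61), (779,293), (610,315). The caddy is at (632,15), and the load hangs level.

```bash
python3 - <<'E'
from h import *
t=cam("top"); st=json.load(open("pics/w6.json")); w=cam("wrist",st)
D=lambda l:[((x+.5)/1.5625-.5,(y+.5)/1.5625-.5) for x,y in l]
bw=D([(779,293),(610,315),(604,89),(795,61)]); bt=[(111,134),(161,136),(158,199),(107,199)]
x0=[.527,.327,.116,0]
for v in([(w,bw)],[(w,bw),(t,bt)]): print(fit_rect(v,.18,.14,x0))
print(st)
E
```

```text
(array([ 0.5274,  0.3279,  0.1148, -1.0022]), np.float64(0.33))
(array([ 0.527 ,  0.3265,  0.1163, -0.7568]), np.float64(0.87))
{'position': [0.5413859761467447, 0.08966925768064374, 0.5204267431656403], 'orientation': [-179.96726714352636, -0.07660766614789218, 170.90609993880645]}
```

```bash
python3 -m creep '[[0,0,0.013,-0.1,0.8,-0.3,0.5],[0,0,0.015,-0.15,2,-0.5,0.5],[0,0,0.015,-0.15,3,-0.5,0.5],[0,0,0.015,-0.15,3.5,-0.5,0.5],[0,0,0.015,-0.15,3.5,-0.5,0.5],[0,0,0.015,-0.15,3.5,-0.5,0.5],[0,0,0.015,-0.15,3,-0.5,0.5],[0,0,0.015,-0.15,2,-0.5,0.5],[0,0,0.015,-0.15,1.5,-0.2,0.5],[0,0,0.01,0,0.85,0,0.5],[0,0,0,0,0,0,0.5],[0,0,0,0,0,0,0.5]]' 50; python3 -m creep '[[0,0,0,0,0,-0.5,0.5],[0,0,0,0,0,-1,0.5],[0,0,0,0,0,-1.5,0.5],[0,0,0,0,0,-1.5,0.5],[0,0,0,0,0,-1,0.5],[0,0,0,0,0,-0.7,0.5],[0,0,0,0,0,-0.4,0.5],[0,0,0,0,0,0,0.5],[0,0,0,0,0,0,0.5]]' 50
```

```text
time: 22.05
position: [0.5285, 0.326, 0.4814]
orientation: [-180.0, 0.0, 179.1]
contact_force: [-0.3, 0.7, -8.7]
width: 0.0113
grasp_force: 50.0
time: 22.95
position: [0.5284, 0.3267, 0.4157]
orientation: [180.0, 0.0, 179.1]
contact_force: [1.5, -0.4, -8.2]
width: 0.0116
grasp_force: 50.0
```

Now about 2 cm above the board. I lower it slowly and watch the force.

```bash
python3 -m creep '[[0,0,0,0,0,-0.5,0.5],[0,0,0,0,0,-0.5,0.5],[0,0,0,0,0,-0.4,0.5],[0,0,0,0,0,-0.3,0.5],[0,0,0,0,0,-0.2,0.5],[0,0,0,0,0,0,0.5]]' 50; python3 -m creep '[[0,0,0,0,0,-0.2,0.5],[0,0,0,0,0,-0.1,0.5],[0,0,0,0,0,0,0.5],[0,0,0,0,0,0,0.5]]' 50
```

```text
time: 23.55
position: [0.5283, 0.3266, 0.3959]
orientation: [-180.0, -0.0, 179.1]
contact_force: [-0.5, -0.8, -9.0]
width: 0.0112
grasp_force: 50.0
time: 23.95
position: [0.5285, 0.3267, 0.3939]
orientation: [180.0, 0.1, 179.1]
contact_force: [0.3, -0.3, -2.7]
width: 0.0115
grasp_force: 50.0
```

```bash
python3 -m creep '[[0,0,0,0,0,-0.15,0.5],[0,0,0,0,0,-0.05,0.5],[0,0,0,0,0,0,0.5],[0,0,0,0,0,0,0.5]]' 50
```

```text
time: 24.35
position: [0.5284, 0.3266, 0.3918]
orientation: [180.0, 0.0, 179.1]
contact_force: [-1.7, -1.1, 3.9]
width: 0.0112
grasp_force: 50.0
```

It stands on the board with the lid down. Release and back off upward.

```bash
python3 -m creep '[[0,0,0,0,0,0.05,1.2],[0,0,0,0,0,0,2],[0,0,0,0,0,0,3],[0,0,0,0,0,0,4],[0,0,0,0,0,0,4],[0,0,0,0,0,1,4],[0,0,0,0,0,3,4],[0,0,0,0,0,4,4],[0,0,0,0,0,4,4],[0,0,0,0,0,2,4],[0,0,0,0,0,0,4],[0,0,0,0,0,0,4]]' 20; python3 - <<'E'
from h import *
snap("wrist","w7"); snap("scene","s7")
a=cv2.imread("pics/s7.png")[60:230,250:430]; b=cv2.imread("pics/w7.png")
cv2.imwrite("pics/m7.png",np.hstack([cv2.resize(a,(400,378),interpolation=cv2.INTER_CUBIC),cv2.resize(b[0:378,56:456],(400,378))]))
E
```

```text
time: 25.55
position: [0.5282, 0.3265, 0.5315]
orientation: [-180.0, -0.0, 179.1]
contact_force: [0.8, -0.6, -0.3]
width: 0.0398
grasp_force: 0.0
```

View pics/m7.png

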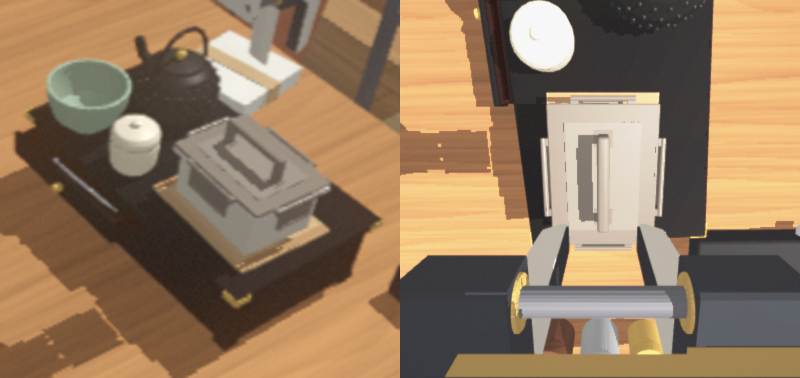

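The closed box stands upright and square on the board (left (250,190), right (603,170)). All tabs are down, the caddy, bowl and kettle are untouched, and the gripper is clear.

```bash
python3 -c "
from bench import arm
print(arm.finish_job())"
```

```text
the job is handed in; nothing more can be done
None
```

The lidded box, with all four tabs snapped home, stands upright in the middle of the cedar board, and the job was handed in at about 26 s of the 72 s allowed; the hand-in gave no verdict.

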